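# Re-arm a tripped high-voltage supply

## Robot

A 6-joint arm with a two-finger parallel gripper is mounted at the origin on the work surface. World frame = base frame: x ahead of the robot, y to its left, z up, the work surface at z = 0. Lengths are in m, angles in rad, forces in N, time in s.
With the tool pointing down it reaches from about 0.225 to 0.875 m from the base axis. Payload 3.4 kg.
Tool frame: the origin (TCP) lies between the finger pads; the fingertips stand 8 mm ahead of it and the grasp point (between the pads) lies 11 mm behind it; z points along the fingers, y is the line along which they close (so a half turn about z gives the same grasp; the last joint's range is limited). The gripper opens to 85 mm and grips with 20 to 120 N. Pads are 22 mm wide; open, the fingers measure 114 mm over their backs; the gripper's body (76 mm by 85 mm) begins 54 mm behind the grasp point. The pads swing forward as they close: fully open they stand 13 mm farther back than shut.
Start: joints at [-1.387, 0.276, 1.505, -0, 1.361, -0.121], TCP at [0.173, -0.549, 0.239] pointing down, gripper open.
Joint ranges: [-2.89, 2.89], [-0.75, 2.08], [0.22, 2.7], [-1.18, 4.32], [0.11, 2.71], [-2.7, 2.7]. Speed limits (rad/s): [2.57, 2.57, 3.14, 3.14, 3.14, 3.14].

## Interface

Orientations are given as a unit quaternion [w, x, y, z].
In Python, from rig import manip gives the robot as it stands.
- The arm moves only by the tool move_arm, never from a script. Its argument "deltas" is a list that holds one entry, the list of rows, each a list of 5 numbers: the shift along the tool's x, y, z normalised to -1 to 1, where 1 is 80 cm, then the turn about the tool's z normalised to -1 to 1, where 1 is 120 degrees, then the closure, from -1 (fully open) to 1 (shut). In form: [[[tx, ty, tz, twist, grip], ...]]. A call has 1 to 12 rows; each row is the pose to reach, as a shift and turn from the pose commanded when the call began, along the tool's axes at that moment; what a row does not reach only later rows make up. A row lasts 1/10 s, in which the tool goes at most 50 mm and 8.59 degrees, less where a joint would pass 70% of its speed; a pose out of reach is approached as far as the arm can. A call with a number of a shift or a turn outside -1 to 1 is refused whole. A call with a gripper value outside its range is refused whole. The fingers move at their own pace and stop on an object; "squeeze" is the grip in N (left out, the last holds). Time passes only in rows, so rows that repeat a pose let the fingers close. It gives the time, the measured TCP pose, the force, the opening and the grip force at its end, in the units of the state.
- manip.get_state(): the state, without advancing time (a new reading comes with each control period).
- manip.get_image(name): name is "side" or "top"; returns the picture (420x560x3 uint8, red, green, blue); there is no depth.
- manip.camera_params(name): a dict with "fx", "fy", "cx", "cy" (pixels), "R" (3x3) and "t" (3): a world point X has camera coordinates R X + t. Camera axes: x right, y down, z forward; pixel columns grow to the right and rows downward; lengths in m; the calibration is good to about 2 mm. A picture is of the moment at which its call begins. camera_params takes no time and is no camera call.
- manip.sign_off(): hands the job in; it is judged then, once.
The state is a dict: "clock": time; "qpos": joint angles; "qd": joint speeds; "effort": joint torques, N m; "position": TCP position; "ee_rot": TCP orientation; "contact_force": force on the tool from outside, world axes, zero at the start; "moment": the same for the moment, N m; "width": finger opening in m; "gripper_force": force on a finger pad.
Only numpy, scipy, OpenCV 4.12 (cv2) and the standard library are available. Lean on these libraries where they do the work, as an engineer would, in place of code of your own. Each camera call takes 0.05 s, during which the arm holds its last target. There are 200 camera calls.

## Task

The high-voltage module in the sloping bench crate (the one with the wide pointer meter at its top and the big bar-shaped knob) has tripped. Flip its output lever fully down to off, then twist its spring-return bar knob clockwise all the way to its stop, keep it there for half a second and let go so that it springs back, and only then flip the same lever fully up to on again. Leave the controls of the two other modules and the things lying about as they are.

Things in the scene. Friction and masses are not known exactly. Their poses are not given: they have to be found in the camera images.
- crate: Grey bench crate, fixed, 268 mm deep, 342 wide. Origin: centre of its underside on the bench; z up, x away from its low front edge, which faces the robot. From that edge (x -130 mm, 30 high) it slopes up at 30 degrees to a flat ledge 143 high (x 65 to 130 mm). Side cheeks stand 7 mm proud. Three aluminium panels 223 x 104 mm lie side by side on the slope, in any order.
- hv_module: Fixed 4 mm panel of the module with the wide meter (26 x 75 mm, 11 high), told by it and its bar knob. Origin: middle of its underside, on the slope; axes as the crate's, not tilted: up the panel is (cos 30, 0, sin 30), out of it (-sin 30, 0, cos 30). On its middle line: knob axis 52 mm down from the origin, lever foot 35 mm up, meter middle 87 mm up.
- knob_grip (a point): Grip point on the black bar knob's axis, 28 mm out from the panel's face; z out of the panel, x along the bar to its white-marked end, y across; turns with it. Bar 42 long, 14 thick, 11 to 40 mm above the face, on a skirt of diameter 40. At rest the mark points 29 degrees anticlockwise of straight up the panel. Within 45 mm of the axis all else is flat panel and a 4 mm collar of diameter 48.
- reset_knob (a joint): Turn of the bar knob in rad: 0 at rest, grows clockwise as seen looking at the panel, stop at 1.05 (60 degrees). The spring turns it back to 0 by itself when let go; it takes about 0.03 N m to start and 0.10 N m at the stop.
- hv_lever_tip (a point): Centre of the rounded end of the high-voltage module's output lever: a steel bat 48 mm long from its pivot, 8 mm thick, its last 18 mm 12 mm thick; this point is 42 mm from the pivot. y is the hinge axis, across the panel.
- hv_lever_pivot (a point): The fixed pivot of that lever, on the panel's middle line 35 mm up the panel from the module's origin, 10 mm out from the slope (6 mm above the panel's face). Fixed; its z points out of the panel, its x up the panel, its y across.
- hv_lever (a joint): Angle of that lever in rad: 0 fully down (off: leaning 26 degrees from the panel's outward direction, towards the low front edge), 0.9 fully up (on: leaning 26 degrees the other way). It stays where it is left, by friction: about 1.5 N at its end or 2.5 N half-way up moves it. It starts up (0.8 to 0.9).
- counter_lever (a joint): Lever of the counter module (dark panel display, round dial): same shape, 0 down; starts at 0. To be left alone.
- counter_dial (a joint): Round dial of the counter module, diameter 34 mm; starts at 0. To be left alone.
- disc_lever (a joint): Lever of the discriminator module (yellow note, two rows of jacks, dial above the lever): 0 down; starts at 0. To be left alone.
- disc_dial (a joint): Round dial of the discriminator module; starts at 0. To be left alone.
- screwdriver: Screwdriver lying to the right of the crate, nearer the robot (bystander).
- adapter_a: Steel coaxial adapter, diameter 14, 30 mm high, standing on the bench just left of the crate (bystander).
- adapter_b: A like adapter standing on the crate's back ledge (bystander).
- tape_roll: Small roll of black tape, diameter 54, 19 mm high, on the crate's back ledge (bystander).
- cleaner_can: Spray can, diameter 52, 170 mm high, to the left of the crate (bystander).
- mug: White mug, diameter 80, 92 mm high, to the right of the crate (bystander).
- multimeter: Hand multimeter 150 x 80 x 41 mm lying on the left, nearer the robot (bystander).

How it is judged:
By the outcome, as a careful person would: the job done as asked, in the order asked, and still so for the second after the job is handed in, with the robot touching nothing.
It also fails if it takes over 51 s, if anything falls off the work surface, if the arm or the gripper's body presses on something with over 40 N, if the wrist force passes 120 N, or if a joint passes its speed limit or range.

## Working session

There is one attempt and no reset: what is moved stays moved. The work goes in short steps, Python scripts to look and compute and a tool call to move; the robot and the scene stay as the last step left them, time stands still between calls to the robot, and variables do not carry over. Pictures are saved under pics/ and viewed, at most 12 in all, crops included, and the job is handed in when it is done.

Besides the shell and the picture viewer there is one more tool, called as name(argument=value, ...), one argument or row to a line, values as JSON. move_arm: Moves the arm, as the interface text tells. Scaled input: -1 to 1 covers 80 cm each way for a shift and 120 degrees each way for a turn. Its arguments: {"type":"object","properties":{"deltas":{"type":"array","items":{"type":"array","items":{"type":"array","items":{"type":"number","minimum":-1,"maximum":1}}}},"squeeze":{"type":"number"}},"required":["deltas"]}

```bash
mkdir -p pics; python3 - <<'E'
from rig import manip
import cv2,numpy as np
np.set_printoptions(precision=4,suppress=True)
for n in("side","top"):
    cv2.imwrite(f"pics/{n}0.png",manip.get_image(n)[:,:,::-1]); p=manip.camera_params(n)
    print(n,p, -np.array(p["R"]).T@np.array(p["t"]))
s=manip.get_state();print(s)
E
```

```text
side {'fx': 490.9277550133589, 'fy': 490.9277550133589, 'cx': 276.3546479920886, 'cy': 205.47649576200348, 'R': array([[-0.8427, -0.538 , -0.0198],
       [-0.2832,  0.4742, -0.8336],
       [ 0.4579, -0.6969, -0.552 ]]), 't': array([0.4314, 0.2319, 1.0396])} [-0.0469  0.8466  0.7757]
top {'fx': 526.3126801003406, 'fy': 526.3126801003406, 'cx': 266.7544874774406, 'cy': 206.74082190740336, 'R': array([[ 0.0272, -0.9995,  0.0179],
       [-0.9857, -0.0298, -0.1661],
       [ 0.1665, -0.0131, -0.986 ]]), 't': array([-0.0364,  0.5147,  1.5836])} [ 0.2446 -0.0003  1.6475]
{'clock': 0.1, 'qpos': array([-1.387 ,  0.2765,  1.506 , -0.    ,  1.3607, -0.121 ]), 'qd': array([ 0.0018, -0.0023, -0.002 , -0.0006,  0.0006, -0.0008]), 'effort': array([  0.002 , -41.7698, -24.6404,  -0.0002,   0.0058,  -0.    ]), 'position': array([ 0.1725, -0.5481,  0.2386]), 'ee_rot': array([-0.0008,  0.9884,  0.1518, -0.    ]), 'contact_force': array([-0.373 , -0.1293,  0.0087]), 'moment': array([-0.0233,  0.0166, -0.0111]), 'gripper_force': 0.0, 'width': 0.0854154741212249}
```

View pics/side0.png

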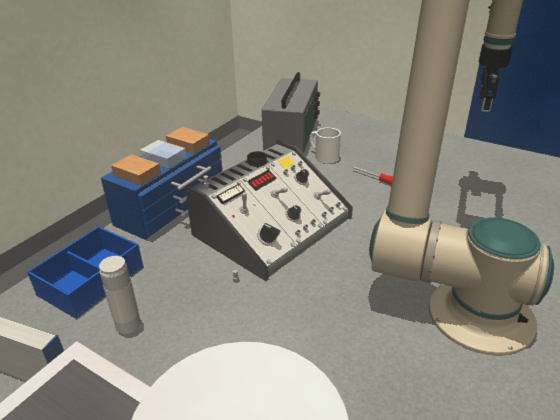

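View pics/top0.png

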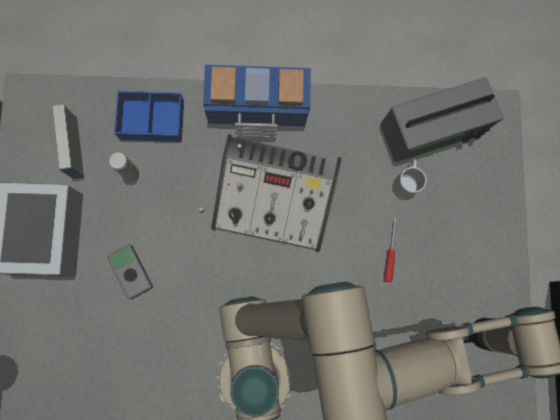

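The HV module is the leftmost in the top view: meter at about (243,170), lever (241,188), bar knob (235,215). Enlarging next.

```bash
python3 - <<'E'
import cv2
a=cv2.imread("pics/top0.png")[125:260,190:350];cv2.imwrite("pics/topc.png",cv2.resize(a,None,fx=4.4,fy=4.4,interpolation=cv2.INTER_CUBIC))
a=cv2.imread("pics/side0.png")[140:285,180:360];cv2.imwrite("pics/sidec.png",cv2.resize(a,None,fx=4,fy=4,interpolation=cv2.INTER_CUBIC))
E
```

```text
(no output)
```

View pics/topc.png

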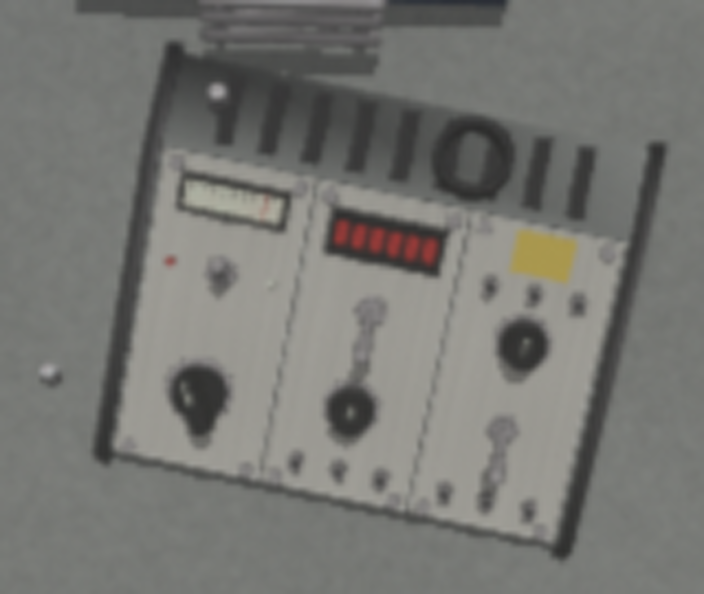

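View pics/sidec.png

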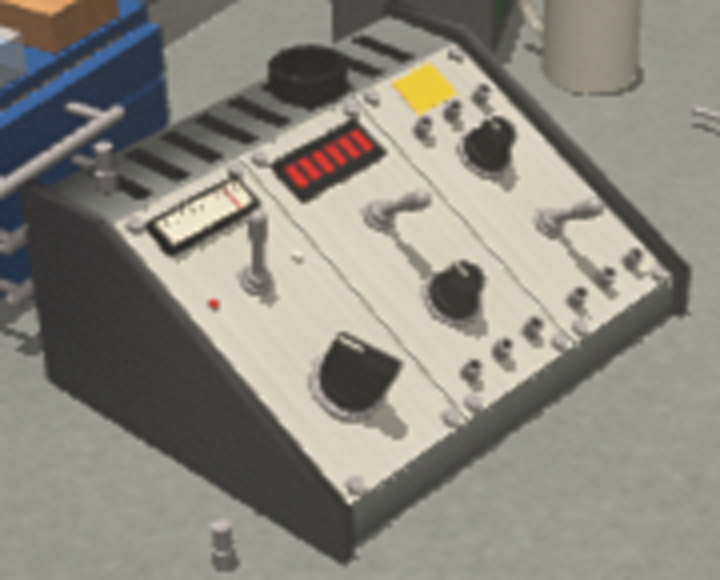

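The HV module is the left one: meter at crop (232,199) top / (203,214) side, lever leaning up, knob at (200,390) top / (365,370) side. Fitting the crate pose.

```bash
cat > h.py <<'E'
import numpy as np
from rig import manip
from scipy.optimize import least_squares
u=np.array([np.cos(np.pi/6),0,.5]);n=np.array([-.5,0,np.cos(np.pi/6)]);yv=np.array([0,1.,0])
O=np.array([-.0325,.104,.0863])
def pan(up,left,out): return O+u*up/1e3+yv*left/1e3+n*out/1e3
def Rz(a): return np.array([[np.cos(a),-np.sin(a),0],[np.sin(a),np.cos(a),0],[0,0,1]])
def proj(cam,X):
    c=manip.camera_params(cam);p=np.array(c["R"])@X+np.array(c["t"])
    return np.array([c["fx"]*p[0]/p[2]+c["cx"],c["fy"]*p[1]/p[2]+c["cy"]])
def topc(x,y):return np.array([x/4.4+189.6,y/4.4+124.6])
def sidec(x,y):return np.array([x/4+179.6,y/4+139.6])
P=[("top",pan(87,0,15),topc(232,199)),("top",pan(-111,-52,4),topc(262,472)),("top",pan(111,-52,4),topc(313,182)),
("top",pan(-111,-156,4),topc(407,513)),("top",pan(111,-156,4),topc(468,217)),
("side",pan(87,0,15),sidec(203,212)),("side",pan(-111,-52,4),sidec(452,415)),("side",pan(111,-52,4),sidec(245,165)),
("side",pan(-111,-156,4),sidec(568,345)),("side",np.array([-.134,.171,0]),sidec(352,562)),
("side",pan(-52,0,44),sidec(370,352)),("side",pan(35,0,4),sidec(257,285))]
def W(v,X): return Rz(v[2])@X+np.array([v[0],v[1],0])
E
python3 - <<'E'
from h import *
np.set_printoptions(precision=4,suppress=True)
f=lambda v:np.concatenate([proj(c,W(v,X))-p for c,X,p in P])
r=least_squares(f,[.5,0,-.17],loss="soft_l1");v=r.x;print(v);print(f(v).reshape(-1,2))
for k,a in dict(knobface=(-52,0,4),grip=(-52,0,32),pivot=(35,0,10),org=(0,0,0)).items():print(k,W(v,pan(*a)))
for t in(-26,0,26):
  t=np.radians(t);print("tip",W(v,pan(35+42*np.sin(t),0,10+42*np.cos(t))))
E
```

```text
[ 0.5522 -0.0419 -0.1659]
[[-0.2114  0.6662]
 [-0.2385  1.584 ]
 [ 0.5274 -0.8429]
 [-0.0513 -1.2157]
 [ 0.1183 -2.0189]
 [ 0.9197 -0.3297]
 [ 4.2828  1.3664]
 [-1.9147 -1.254 ]
 [ 1.3767 -0.1651]
 [-2.6357  0.894 ]
 [ 0.3455  0.542 ]
 [-0.3555 -0.6582]]
knobface [0.4909 0.0738 0.0638]
grip [0.4771 0.0761 0.088 ]
pivot [0.5623 0.0619 0.1125]
org [0.5373 0.0661 0.0863]
tip [0.5279 0.0676 0.1359]
tip [0.5416 0.0654 0.1488]
tip [0.5594 0.0624 0.1544]
```

```bash
cat >> h.py <<'E'
V=np.array([.5522,-.0419,-.1659])
def go(name,crate,z,yawrel=None):
    """normalised row to reach crate-frame xy (m) rel. to HV origin, TCP height z, tool x at crate yaw+yawrel deg"""
    s=manip.get_state();q=s["ee_rot"];a=2*np.arctan2(q[2],q[1])
    X=W(V,O+np.array([crate[0],crate[1],0]));X[2]=z
    d=X-s["position"];ux=np.array([np.cos(a),np.sin(a),0]);uy=np.array([np.sin(a),-np.cos(a),0])
    t=0 if yawrel is None else -((np.degrees(V[2])+yawrel-np.degrees(a))) 
    t=(t+180)%360-180
    print(name,X.round(4),"row",np.round([d@ux/.8,d@uy/.8,-d[2]/.8,t/120],4),"dist",round(np.linalg.norm(d),3),"yaw",round(np.degrees(a),1))
E
python3 - <<'E'
from h import *
go("above",(.045,0),.26,180)
E
```

```text
above [0.5817 0.0586 0.26  ] row [ 0.7156 -0.5698 -0.0268 -1.2752] dist 0.732 yaw 17.5
```

move_arm(
  deltas=[
    [[0.2,-0.1,-0.1,-0.3,1],[0.4,-0.25,-0.1,-0.5,1],[0.7156,-0.5698,-0.0268,-0.85,1],[0.7156,-0.5698,-0.0268,-0.85,1],[0.7156,-0.5698,-0.0268,-0.85,1],[0.7156,-0.5698,-0.0268,-0.85,1],[0.7156,-0.5698,-0.0268,-0.85,1],[0.7156,-0.5698,-0.0268,-0.85,1],[0.7156,-0.5698,-0.0268,-0.85,1],[0.7156,-0.5698,-0.0268,-0.85,1],[0.7156,-0.5698,-0.0268,-0.85,1],[0.7156,-0.5698,-0.0268,-0.85,1]],
  ],
  squeeze=25,
)

```text
clock: 1.3
position: [0.5076, -0.0563, 0.2622]
ee_rot: [-0.0, 0.501, 0.865, -0.0]
contact_force: [1.0, -0.9, -0.9]
width: -0.0001
gripper_force: 0.0
```

```bash
python3 -c "
from h import *
go('above',(.045,0),.20,180);print(manip.get_state()['qpos'],manip.get_state()['clock'])"
```

```text
above [0.5817 0.0586 0.2   ] row [ 0.0786  0.1518  0.0777 -0.4224] dist 0.15 yaw 119.8
[-2.46572715e-01  1.66009430e-01  1.59559221e+00 -3.95583511e-04
  1.38019004e+00 -7.66660801e-01] 1.3
```

move_arm(
  deltas=[
    [[0.0786,0.1518,0,-0.4224,1],[0.0786,0.1518,0,-0.4224,1],[0.0786,0.1518,0.0777,-0.4224,1],[0.0786,0.1518,0.0777,-0.4224,1],[0.0786,0.1518,0.0777,-0.4224,1],[0.0786,0.1518,0.0777,-0.4224,1],[0.0786,0.1518,0.0777,-0.4224,1],[0.0786,0.1518,0.0777,-0.4224,1],[0.0786,0.1518,0.0777,-0.4224,1]],
  ],
)

```text
clock: 2.2
position: [0.5818, 0.056, 0.2003]
ee_rot: [0.0, 0.087, 0.996, -0.0]
contact_force: [0.4, 0.1, 0.8]
width: 0.0001
gripper_force: 0.0
```

```bash
python3 - <<'E'
from h import *
import cv2
go('down',(.045,0),.148,180);print(manip.get_state()['qpos'],manip.get_state()['clock'])
a=manip.get_image("side")[100:280,160:340,::-1];b=manip.get_image("top")[120:255,180:315,::-1]
cv2.imwrite("pics/c1.png",np.hstack([cv2.resize(a,(400,400),interpolation=2),cv2.resize(b,(400,400),interpolation=2)]))
E
```

```text
down [0.5817 0.0586 0.148 ] row [ 0.0007  0.0032  0.0654 -0.0039] dist 0.052 yaw 170.0
[-2.29991063e-02  3.13814161e-01  1.54859362e+00 -7.97498997e-05
  1.27909236e+00 -1.41975552e+00] 2.2
```

View pics/c1.png

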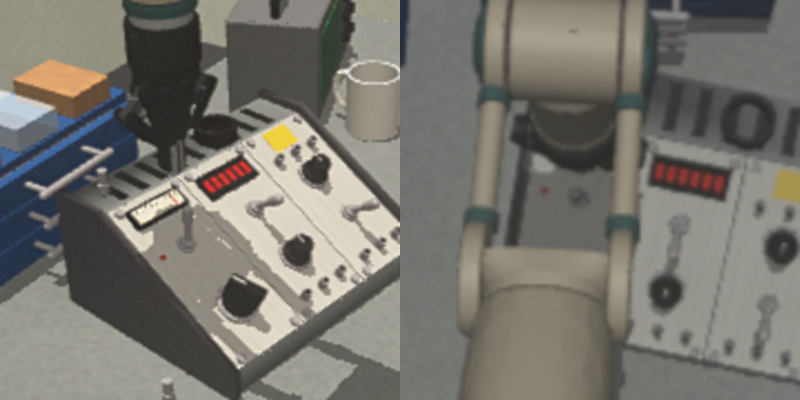

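The side crop shows the shut fingertips at about (178,168), above and behind the lever end at (187,207); the counter module is clear. Checking against projection.

```bash
python3 - <<'E'
from h import *
s=manip.get_state();p=s["position"]
print(proj("side",p-[0,0,.008]),"seen",(160+178*.45,100+168*.45))
for th in (20,26):
    t=np.radians(th);print(proj("side",W(V,pan(35+42*np.sin(t),0,10+42*np.cos(t)))),"seen",(160+187*.45,100+207*.45))
E
```

```text
[237.07190385 177.22394808] seen (240.10000000000002, 175.60000000000002)
[245.4385539  195.50824233] seen (244.15, 193.15)
[244.12939722 194.68264444] seen (244.15, 193.15)
```

move_arm(
  deltas=[
    [[0,0.003,0.035,0,1],[0,0.003,0.065,0,1],[0,0.003,0.065,0,1],[0,0.003,0.065,0,1]],
  ],
)

```text
clock: 2.7
position: [0.5823, 0.0584, 0.1485]
ee_rot: [-0.0, 0.086, 0.996, -0.0]
contact_force: [0.3, 1.0, 0.5]
width: -0.0001
gripper_force: 0.0
```

```bash
python3 - <<'E'
from h import *
print(manip.get_state()["contact_force"])
# leading bottom edge follows lever back face, r=38 from pivot, 6 off axis; finger half width 11
for l in (4,20,35,50,56,60):
    t=np.radians(l);x=.0253-.038*np.sin(t)+.006*np.cos(t);z=.1125+.038*np.cos(t)+.006*np.sin(t)
    go(l,(x+.011,0),z+.008-.003)
E
```

```text
[0.28825848 1.00468185 0.47934268]
4 [0.5764 0.0595 0.1558] row [ 0.0076  0.0001 -0.0091  0.    ] dist 0.009 yaw 170.1
20 [0.5659 0.0613 0.1553] row [ 0.0209  0.     -0.0084  0.    ] dist 0.018 yaw 170.1
35 [0.5565 0.0628 0.1521] row [ 0.0328 -0.0001 -0.0044  0.    ] dist 0.026 yaw 170.1
50 [0.5482 0.0642 0.1465] row [ 0.0433 -0.0001  0.0025  0.    ] dist 0.035 yaw 170.1
56 [0.5454 0.0647 0.1437] row [ 0.0469 -0.0002  0.006   0.    ] dist 0.038 yaw 170.1
60 [0.5436 0.065  0.1417] row [ 0.0491 -0.0002  0.0085  0.    ] dist 0.04 yaw 170.1
```

move_arm(
  deltas=[
    [[0.008,0,0,0,1],[0.015,0,-0.002,0,1],[0.021,0,-0.003,0,1],[0.027,0,-0.003,0,1],[0.033,0,-0.002,0,1],[0.038,0,0,0,1],[0.043,0,0.003,0,1],[0.047,0,0.006,0,1],[0.049,0,0.0085,0,1],[0.049,0,0.0085,0,1]],
  ],
)

```text
clock: 3.7
position: [0.5463, 0.0649, 0.1439]
ee_rot: [0.004, 0.086, 0.996, -0.0]
contact_force: [2.4, -0.9, 10.7]
width: -0.0001
gripper_force: 5.3
```

```bash
python3 - <<'E'
from h import *
import cv2
print(manip.get_state()["contact_force"],manip.get_state()["position"])
a=manip.get_image("side")[120:270,180:330,::-1]
cv2.imwrite("pics/c2.png",cv2.resize(a,(600,600),interpolation=2))
E
```

```text
[ 2.3599853  -0.85185895 10.73833759] [0.54627166 0.06488688 0.1439194 ]
```

View pics/c2.png

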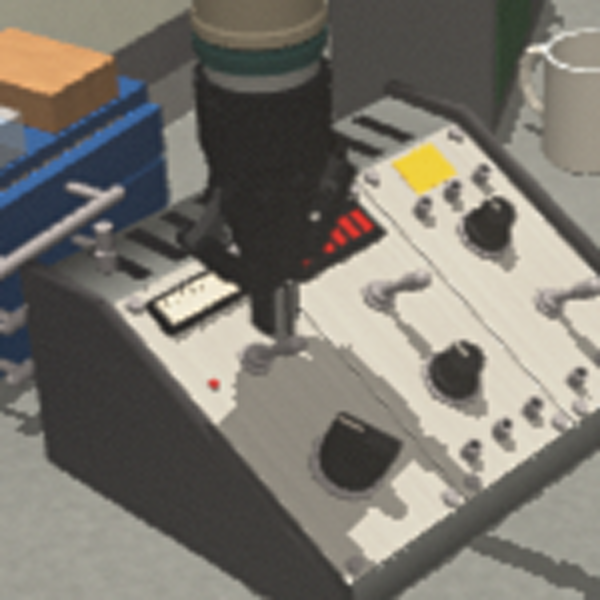

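The lever lies fully down on its stop (tip near (300,345), parallel to the counter lever), 11 N pressing. Lifting and going over the knob.

```bash
python3 - <<'E'
from h import *
go('aboveknob',(-.0635,0),.19,180+26)
E
```

```text
aboveknob [0.4747 0.0765 0.19  ] row [ 0.0906 -0.001  -0.0576 -0.2194] dist 0.086 yaw 170.2
```

move_arm(
  deltas=[
    [[0.045,0,-0.03,0,1],[0.045,0,-0.0576,0,0.1],[0.0906,-0.001,-0.0576,-0.2194,0.1],[0.0906,-0.001,-0.0576,-0.2194,0.1],[0.0906,-0.001,-0.0576,-0.2194,0.1],[0.0906,-0.001,-0.0576,-0.2194,0.1],[0.0906,-0.001,-0.0576,-0.2194,0.1],[0.0906,-0.001,-0.0576,-0.2194,0.1]],
  ],
)

```text
clock: 4.55
position: [0.4717, 0.0768, 0.1871]
ee_rot: [-0.001, -0.142, 0.99, 0.0]
contact_force: [0.2, -0.5, -0.0]
width: 0.0387
gripper_force: 0.0
```

```bash
python3 - <<'E'
from h import *
import cv2
go('down',(-.0635,0),.089,180+26)
s=manip.get_state();print(s["width"],s["contact_force"],s["qpos"])
a=manip.get_image("side")[120:270,180:330,::-1]
cv2.imwrite("pics/c3.png",cv2.resize(a,(600,600),interpolation=2))
E
```

```text
down [0.4747 0.0765 0.089 ] row [-0.0035 -0.0014  0.1227 -0.0011] dist 0.098 yaw 196.4
0.03868977022789467 [ 0.17558295 -0.48966692 -0.00664707] [ 1.57661629e-02  1.68584202e-01  1.78667632e+00  5.78469133e-06
  1.18773621e+00 -1.84054539e+00]
```

View pics/c3.png

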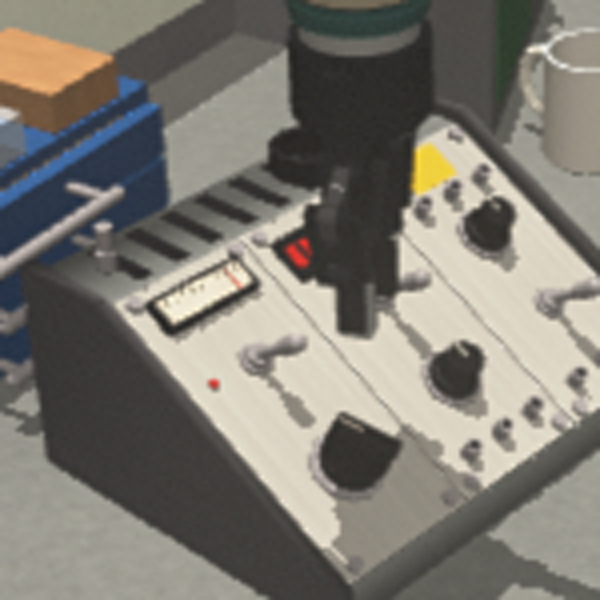

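The lever is down at (300,345), the fingers hang open over the knob (knob top at (370,430)). Descending.

move_arm(
  deltas=[
    [[-0.0035,-0.0014,0.05,0,0.1],[-0.0035,-0.0014,0.085,0,0.1],[-0.0035,-0.0014,0.11,0,0.1],[-0.0035,-0.0014,0.1227,0,0.1],[-0.0035,-0.0014,0.1227,0,0.1],[-0.0035,-0.0014,0.1227,0,0.1]],
  ],
)

```text
clock: 5.2
position: [0.4758, 0.0766, 0.0899]
ee_rot: [0.0, -0.143, 0.99, -0.0]
contact_force: [-0.2, 0.1, 1.6]
width: 0.0383
gripper_force: 0.0
```

```bash
python3 - <<'E'
from h import *
import cv2
go('down',(-.0635,0),.089,180+26)
s=manip.get_state();print(s["width"],s["contact_force"],s["moment"])
a=manip.get_image("side")[120:270,180:330,::-1]
cv2.imwrite("pics/c4.png",cv2.resize(a,(600,600),interpolation=2))
E
```

```text
down [0.4747 0.0765 0.089 ] row [ 0.0014  0.0004  0.0011 -0.0003] dist 0.001 yaw 196.5
0.0382729915236549 [-0.19868837  0.06234747  1.59674009] [ 0.02368394 -0.00149328 -0.05149951]
```

View pics/c4.png

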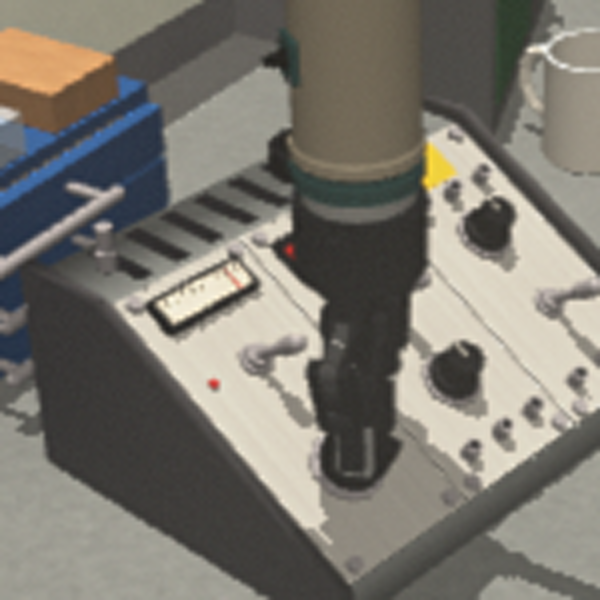

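The fingers straddle the bar knob (visible finger at (355,455)) without contact; closing.

move_arm(
  deltas=[
    [[0,0,0,0,1],[0,0,0,0,1],[0,0,0,0,1],[0,0,0,0,1],[0,0,0,0,1]],
  ],
  squeeze=25,
)

```text
clock: 5.75
position: [0.4758, 0.0772, 0.0906]
ee_rot: [0.001, -0.143, 0.99, 0.0]
contact_force: [-0.4, 2.2, 5.8]
width: 0.0162
gripper_force: 23.2
```

move_arm(
  deltas=[
    [[0,0,0,0.06,1],[0,0,0,0.12,1],[0,0,0,0.18,1],[0,0,0,0.24,1],[0,0,0,0.3,1],[0,0,0,0.36,1],[0,0,0,0.4,1],[0,0,0,0.4,1]],
  ],
)

```text
clock: 6.55
position: [0.4757, 0.0789, 0.0913]
ee_rot: [0.001, 0.272, 0.962, 0.002]
contact_force: [-2.6, 7.2, 11.2]
width: 0.0138
gripper_force: 65.2
```

```bash
python3 - <<'E'
from h import *
go('k',(-.0635,0),.089,180-27.5)
s=manip.get_state();print(s["width"],s["contact_force"],s["moment"],s["gripper_force"])
E
```

```text
k [0.4747 0.0765 0.089 ] row [-0.0005 -0.0031  0.0029  0.0451] dist 0.003 yaw 148.4
0.013826954128184387 [-2.64283023  7.18520325 11.17642985] [2.02621379 0.18690439 0.65818319] 65.24868344888091
```

move_arm(
  deltas=[
    [[0,0,0,0.02,1],[0,0,0,0.04,1],[0,0,0,0.06,1],[0,0,0,0.06,1]],
  ],
)

```text
clock: 6.95
position: [0.4754, 0.0792, 0.0918]
ee_rot: [0.0, 0.332, 0.943, 0.003]
contact_force: [-6.0, 7.4, 16.2]
width: 0.0135
gripper_force: 79.3
```

```bash
python3 - <<'E'
from h import *
go('k',(-.0635,0),.089,180-27.5)
import cv2
s=manip.get_state();print(s["width"],s["contact_force"],s["moment"],s["gripper_force"])
a=manip.get_image("side")[180:270,220:310,::-1]
cv2.imwrite("pics/c5.png",cv2.resize(a,(600,600),interpolation=2))
E
```

```text
k [0.4747 0.0765 0.089 ] row [-0.0013 -0.0032  0.0035 -0.0146] dist 0.004 yaw 141.2
0.013486879801096755 [-6.01713029  7.41210584 16.23963986] [2.16336612 0.34901613 0.71261375] 79.26380764693022
```

View pics/c5.png

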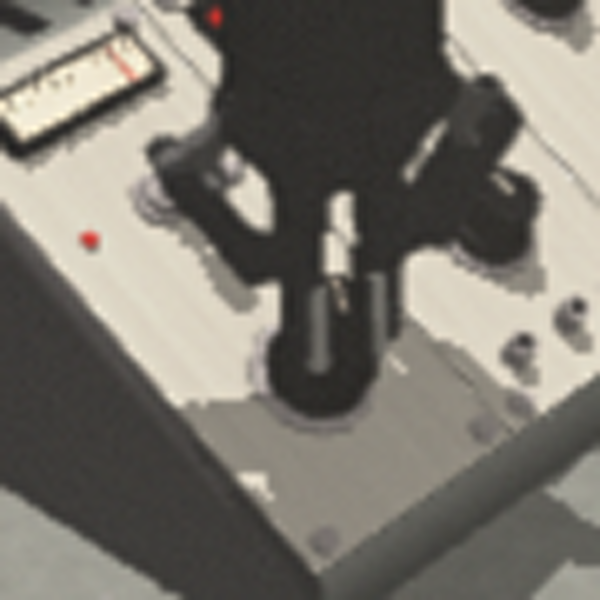

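Bar now looks turned right of straight up, the lever is clear of the finger. Pushing on a little to see the stop in the moment.

move_arm(
  deltas=[
    [[0,0,0,0.02,1],[0,0,0,0.04,1],[0,0,0,0.04,1]],
  ],
)

```text
clock: 7.3
position: [0.4757, 0.0795, 0.0919]
ee_rot: [0.0, 0.371, 0.929, 0.003]
contact_force: [-5.0, 8.3, 14.9]
width: 0.0137
gripper_force: 88.6
```

```bash
python3 - <<'E'
from h import *
go('k',(-.0635,0),.089,180-27.5)
s=manip.get_state();print(s["width"],s["contact_force"],s["moment"],s["gripper_force"],s["effort"])
E
```

```text
k [0.4747 0.0765 0.089 ] row [-0.0017 -0.0036  0.0036 -0.0545] dist 0.004 yaw 136.5
0.013691870255527799 [-5.02529532  8.3433065  14.85010715] [2.6049029  0.19288969 0.88689856] 88.64245142787695 [ -5.26334256 -27.75948286 -16.67245388  -2.88189434  -1.11301079
   1.01919327]
```

move_arm(
  deltas=[
    [[0,0,0,0.02,1],[0,0,0,0.04,1],[0,0,0,0.04,1],[0,0,0,0.04,1],[0,0,0,0.04,1],[0,0,0,0.04,1],[0,0,0,0.04,1],[0,0,0,0.04,1],[0,0,0,0.04,1]],
  ],
)

```text
clock: 8.2
position: [0.4759, 0.0798, 0.0919]
ee_rot: [0.0, 0.408, 0.913, 0.003]
contact_force: [-5.3, 9.5, 16.8]
width: 0.0135
gripper_force: 99.1
```

```bash
python3 - <<'E'
from h import *
go('k',(-.0635,0),.089,180-27.5)
import cv2
s=manip.get_state();print(s["width"],s["contact_force"],s["moment"],s["gripper_force"],s["effort"])
a=manip.get_image("side")[190:260,230:300,::-1];b=manip.get_image("top")[190:240,210:260,::-1]
cv2.imwrite("pics/c6.png",np.hstack([cv2.resize(a,(400,400),interpolation=2),cv2.resize(b,(400,400),interpolation=2)]))
E
```

```text
k [0.4747 0.0765 0.089 ] row [-0.0021 -0.0038  0.0037 -0.0933] dist 0.005 yaw 131.8
0.01348109925189791 [-5.29215152  9.48848963 16.77734868] [2.87948688 0.093476   1.44022532] 99.0588097460568 [ -6.41181216 -27.7142179  -16.5120542   -2.97051162  -1.01519108
   1.44131787]
```

View pics/c6.png

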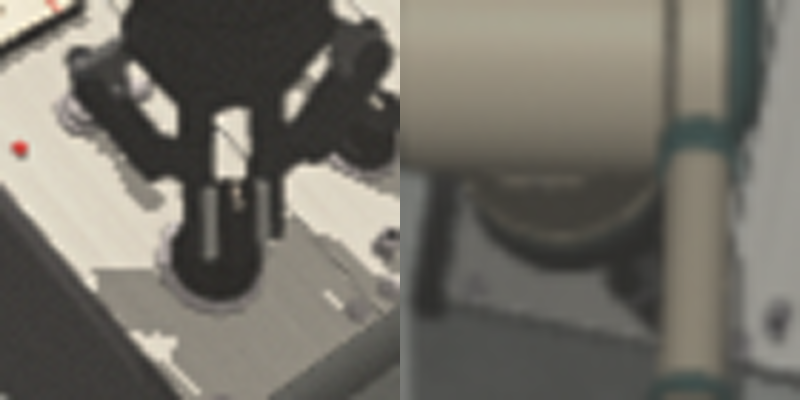

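Moment about the knob axis has risen to 1.4 N m (far above the spring's 0.1), so the knob is on its stop and has been held over 0.7 s. Releasing and lifting.

move_arm(
  deltas=[
    [[0,0,0,0,-0.4],[0,0,0,0,-0.4],[0,0,-0.01,0,-0.4],[0,0,-0.03,0,-0.4],[0,0,-0.08,0,-0.4],[0,0,-0.13,0,-0.4],[0,0,-0.13,0,-0.4]],
  ],
)

```text
clock: 9.0
position: [0.4793, 0.0759, 0.1989]
ee_rot: [0.006, 0.409, 0.912, 0.002]
contact_force: [0.4, -0.2, -0.1]
width: 0.06
gripper_force: 0.0
```

```bash
python3 - <<'E'
from h import *
import cv2
# push lever up: finger on its low side; lever down: finger below its bat
go('pre',(-.045,0),.19,180)
s=manip.get_state();print(s["width"],s["contact_force"])
a=manip.get_image("side")[140:260,200:320,::-1]
cv2.imwrite("pics/c7.png",cv2.resize(a,(600,600),interpolation=2))
E
```

```text
pre [0.4929 0.0735 0.19  ] row [-0.0136  0.0108  0.0112 -0.3236] dist 0.017 yaw 131.7
0.059974785083959675 [ 0.35275152 -0.16970107 -0.07078314]
```

View pics/c7.png

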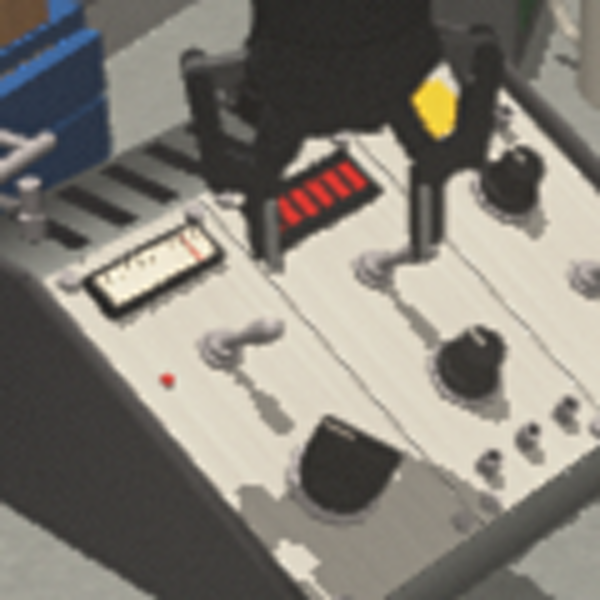

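The knob has sprung back to rest (mark at (340,432)) and the lever is still down (tip (272,330)). Now below the lever to push it up.

move_arm(
  deltas=[
    [[-0.0136,0.0108,0,-0.3236,1],[-0.0136,0.0108,0,-0.3236,1],[-0.0136,0.0108,0,-0.3236,1],[-0.0136,0.0108,0,-0.3236,1],[-0.0136,0.0108,0,-0.3236,1],[-0.0136,0.0108,0.0112,-0.3236,1],[-0.0136,0.0108,0.0112,-0.3236,1]],
  ],
)

```text
clock: 9.75
position: [0.4873, 0.0738, 0.1822]
ee_rot: [-0.002, 0.084, 0.996, -0.0]
contact_force: [-0.1, 0.2, 0.0]
width: 0.0005
gripper_force: 0.0
```

```bash
python3 - <<'E'
from h import *
go('down',(-.038,0),.123,180)
go('up',(.005,0),.138,180)
s=manip.get_state();print(s["width"])
E
```

```text
down [0.4998 0.0723 0.123 ] row [-0.0157  0.0008  0.074  -0.0008] dist 0.061 yaw 170.4
up [0.5423 0.0652 0.138 ] row [-0.0695  0.0009  0.0553 -0.0008] dist 0.071 yaw 170.4
0.0004551237761011293
```

move_arm(
  deltas=[
    [[-0.0157,0,0,0,1],[-0.0157,0,0.03,0,1],[-0.0157,0,0.06,0,1],[-0.0157,0,0.074,0,1],[-0.0157,0,0.074,0,1],[-0.0157,0,0.074,0,1]],
  ],
)

```text
clock: 10.35
position: [0.5021, 0.072, 0.1256]
ee_rot: [0.0, 0.083, 0.997, -0.0]
contact_force: [0.2, -0.0, 1.2]
width: 0.0002
gripper_force: 0.0
```

```bash
python3 - <<'E'
from h import *
go('down',(-.038,0),.123,180)
go('up',(.005,0),.138,180)
E
```

```text
down [0.4998 0.0723 0.123 ] row [ 0.0028 -0.0001  0.0033  0.    ] dist 0.003 yaw 170.5
up [0.5423 0.0652 0.138 ] row [-0.051  -0.0001 -0.0155  0.    ] dist 0.043 yaw 170.5
```

move_arm(
  deltas=[
    [[-0.008,0,0,0,1],[-0.015,0,0,0,1],[-0.022,0,0,0,1],[-0.029,0,-0.003,0,1],[-0.036,0,-0.007,0,1],[-0.043,0,-0.011,0,1],[-0.048,0,-0.015,0,1],[-0.051,0,-0.017,0,1],[-0.054,0,-0.018,0,1],[-0.054,0,-0.018,0,1]],
  ],
)

```text
clock: 11.35
position: [0.5439, 0.0651, 0.1397]
ee_rot: [-0.0, 0.083, 0.997, 0.0]
contact_force: [-2.2, -0.0, 0.9]
width: 0.0001
gripper_force: 0.9
```

move_arm(
  deltas=[
    [[-0.003,0,0,0,1],[-0.006,0,0,0,1],[-0.006,0,0,0,1]],
  ],
)

```text
clock: 11.65
position: [0.5442, 0.065, 0.1396]
ee_rot: [-0.005, 0.083, 0.997, 0.0]
contact_force: [-11.4, 2.4, 7.3]
width: -0.0
gripper_force: 5.5
```

The stop is reached (no travel, 13 N). Backing off and clearing up.

move_arm(
  deltas=[
    [[0.015,0,0,0,1],[0.035,0,0,0,1],[0.045,0,-0.05,0,1],[0.05,0,-0.11,0,1],[0.09,0,-0.17,0,1],[0.15,0,-0.2,0,1],[0.15,0,-0.2,0,1],[0.15,0,-0.2,0,1],[0.15,0,-0.2,0,1]],
  ],
)

```text
clock: 12.55
position: [0.4309, 0.0838, 0.2991]
ee_rot: [0.001, 0.083, 0.997, -0.0]
contact_force: [-0.1, 0.4, -1.1]
width: 0.0001
gripper_force: 0.0
```

```bash
python3 - <<'E'
from h import *
import cv2
print(manip.get_state()["position"],manip.get_state()["qd"])
a=manip.get_image("side")[120:270,180:330,::-1]
cv2.imwrite("pics/c8.png",cv2.resize(a,(600,600),interpolation=2))
E
```

```text
[0.43094559 0.0838266  0.29913358] [-0.00553087  0.03120969  0.00119816  0.00232089  0.00482705  0.00015836]
```

View pics/c8.png

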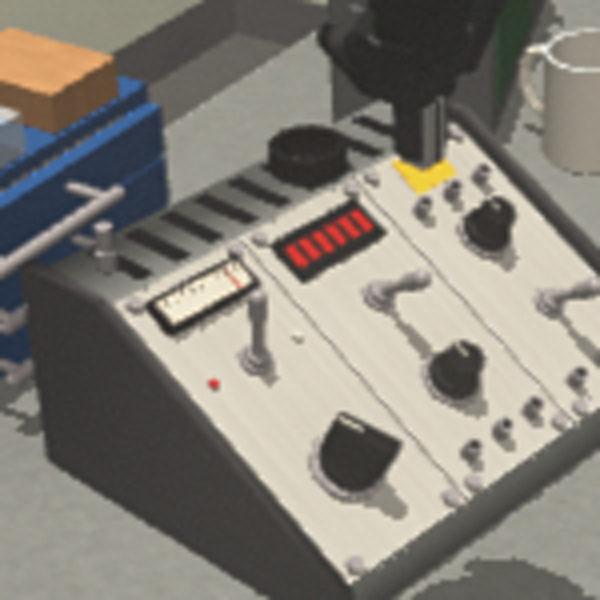

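The lever is up (tip (258,300)), the knob is at rest (mark (350,422)), and the other modules, the tape roll and the ledge adapter look unchanged. Handing in.

```bash
python3 -c "
from rig import manip
print(manip.sign_off())"
```

```text
the job is handed in; nothing more can be done
None
```

I handed the job in at about 12.6 s: lever flipped off, knob turned clockwise to its stop (read from the sharp rise in twisting torque), held over half a second and let spring back, lever flipped fully on again; the other modules, tape roll and ledge adapter look untouched in the last side view, and I did not re-check the other loose items.

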